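# Find the rattling die case and hold it out at the supply counter

### The job

One of the three sealed steel cases on the rubber mat has a heavy roller loose inside: going from the left case to the right one as the robot sees them, lift each clear of the mat, shake it by tipping its ends down steeply (25 degrees or so) to feel whether something rolls, and lay it back flat on the mat before taking the next. Then hold the case that rattles out over the wooden dish, level and still, about 15 cm above the counter, and finish while still holding it there, with the other two lying flat on the mat. Leave the pen caddy, tape roll and note block alone.

Things in the scene. Friction and masses are not known exactly. Their poses are not given: they have to be found in the camera images.
- case_left_mid (a point): Left one (towards +y) of three identical sealed flat steel cases, 110 x 56 x 40 mm, 0.2 to 0.33 kg with contents, lying flat on the mat, lengthwise along the mat's x. Nothing outside tells the cases apart; they are stiff and can be gripped hard across their width. Site at its centre, half-way up; x along its 110 mm length, y across its 56 mm width, z up.
- case_middle_mid (a point): Middle one of three identical sealed flat steel cases, 110 x 56 x 40 mm, 0.2 to 0.33 kg with contents, lying flat on the mat, lengthwise along the mat's x. In two cases, drawn at random, the contents are packed tight and do not move; in the third a steel roller is loose. Site at its centre, half-way up; x along its 110 mm length, y across its 56 mm width, z up.
- case_right_mid (a point): Right one (towards -y) of three identical sealed flat steel cases, 110 x 56 x 40 mm, 0.2 to 0.33 kg with contents, lying flat on the mat, lengthwise along the mat's x. The loose roller (0.1 to 0.16 kg) rolls freely 37 mm either way along the length to the lower end, with a knock, shifting the moment about the width axis by 0.03 to 0.06 N m. Site at its centre, half-way up; x along its 110 mm length, y across its 56 mm width, z up.
- mat_top (a point): Centre of the top face of the fixed black rubber mat, 190 (x) x 420 (y) x 3 mm, on which the cases lie, centres 110 to 150 mm apart. x runs away from the robot, y to the left, along the row of cases.
- dish_mid (a point): Centre of the floor of a fixed shallow wooden hand-over dish, 130 x 160 mm, rim 14 mm above the counter, floor 4 mm above it; it stands to the left or to the right of the mat, the white pen caddy on the other side.
- caddy: White plastic pen caddy with marker pens, 90 x 130 mm, about 125 mm high with the pens; origin at the centre of its underside. Leave it alone.
- tape: Roll of paper tape lying flat, 90 mm across, 24 mm high, beyond the mat; origin at the centre of its underside. Leave it alone.
- notes: Block of note paper, 76 x 76 x 30 mm, beyond the mat; origin at the centre of its underside. Leave it alone.
There are look-alikes about, which are no part of the job. Leave any green or purple look-alike of the part that bears case_right_mid alone.

How it is judged:
By the outcome, as a careful person would: the job done as asked, in the order asked, and still so for the second after the job is handed in, while the arm keeps its last pose, push and grip.
It also fails if it takes over 72 s, if anything falls off the work surface, if the arm or the gripper's body presses on something with over 40 N, if the wrist force passes 120 N, or if a joint passes its speed limit or range.

### The arm

A 6-joint arm with a two-finger parallel gripper is mounted at the origin on the work surface. World frame = base frame: x ahead of the robot, y to its left, z up, the work surface at z = 0. Lengths are in mm, angles in rad, forces in N, time in s.
With the tool pointing down it reaches from about 300 to 775 mm from the base axis. Payload 14.6 kg.
Tool frame: the origin (TCP) lies between the finger pads; the fingertips stand 8 mm ahead of it and the grasp point (between the pads) lies 11 mm behind it; x points along the fingers, y is the direction in which the jaws open and shut, and the axes are right-handed (so a half turn about x gives the same grasp; the last joint's range is limited). The gripper opens to 94 mm and grips with 3 to 60 N. Pads are 16 mm wide; open, the fingers measure 119 mm over their backs; the gripper's body (75 mm by 177 mm) begins 78 mm behind the grasp point.
Start: joints at [1.106, 0.3, 1.521, -0, 1.321, -0.067], TCP at [213.061, 507.044, 192.846] pointing down, gripper open.
Joint ranges: [-3.03, 3.03], [-0.79, 2.21], [0.23, 2.52], [-1.04, 4.18], [0, 3.07], [-2.55, 2.55]. Speed limits (rad/s): [2.22, 2.22, 2.57, 3.14, 3.14, 3.14].

### API

Orientations are given as [roll, pitch, yaw] about the fixed x, y, z axes, in that order (R = Rz(yaw) Ry(pitch) Rx(roll)).
In Python, from cell import telemetry, camera, calibration, order gives the robot as it stands.
- The arm moves only by the shell command python3 -m handwheel 'ROWS' [FORCE]. ROWS is JSON, a list of rows, each a list of 7 numbers: the turn, a rotation vector about the tool's x, y, z as a fraction of full scale, then the shift along the tool's x, y, z as a fraction of full scale, then the opening, from 0 (shut) to 1 (fully open). A call has 1 to 12 rows; each row is the pose to reach, as a shift and turn from the pose measured when the call began, along the tool's axes at that moment, turning the shorter way round; what a row does not reach only later rows make up. Full scale, the value 1, is 300 mm for a shift and pi rad for a turn. A row lasts 1/8 s, in which the tool goes at most 62.5 mm and 10.7 degrees, less where a joint would pass 70% of its speed; a pose out of reach is approached as far as the arm can. A call with a number of a shift or a turn outside -1 to 1 is refused whole. A call with a gripper value outside its range is refused whole. The fingers move at their own pace and stop on an object; FORCE is the grip in N (left out, the last holds). Time passes only in rows, so rows that repeat a pose let the fingers close. It gives the time, the measured TCP pose, the force and the opening at its end, in the units of the state.
- telemetry.read_state(): the state, without advancing time (a new reading comes with each control period).
- camera(name): name is "scene" or "top"; returns the picture (384x512x3 uint8, red, green, blue); there is no depth.
- calibration(name): a dict with "fov_y" (degrees; the focal length in pixels is half the picture's height over the tangent of half this angle, whatever the lens; pixels are square), "cx", "cy" (the principal point, pixels), "position" and "attitude" of the camera in the world. Camera axes: x right, y down, z forward; pixel columns grow to the right and rows downward; lengths in mm; the calibration is good to about 2 mm. A picture is of the moment at which its call begins. calibration takes no time and is no camera call.
- order.sign_off(): hands the job in, once; it reports no verdict.
The state is a dict: "clock": time; "joints": joint angles; "qd": joint speeds; "effort": joint torques, N m; "eef_pos": TCP position; "eef_rot": TCP orientation; "wrist_force": force on the tool from outside, world axes, zero at the start; "moment": the same for the moment, N m; "finger_gap": finger opening in mm.
Only numpy, scipy, OpenCV 4.12 (cv2) and the standard library are available. Lean on these libraries where they do the work, as an engineer would, in place of code of your own. Each camera call takes 0.05 s, during which the arm holds its last target.

## Working session

There is one attempt and no reset: what is moved stays moved. The work goes in short steps, Python scripts to look and compute and a shell command to move; the robot and the scene stay as the last step left them, time stands still between calls to the robot, and variables do not carry over. Pictures are saved under pics/ and viewed, and the job is handed in when it is done.

```bash
ls; mkdir -p pics; python3 - <<'E'
from cell import telemetry, camera, calibration
import cv2
for n in ("scene","top"):
    im=camera(n); cv2.imwrite(f"pics/{n}0.png",im[:,:,::-1]); print(n,calibration(n))
print(telemetry.read_state())
E
```

```text
pics
scene {'fov_y': 43.944463410848456, 'cx': 254.03976481269805, 'cy': 191.8364898864185, 'position': array([1070.86458894, -784.23525873,  898.8772291 ]), 'attitude': array([-2.30195229,  0.01383102,  0.56280842])}
top {'fov_y': 45.5155424700423, 'cx': 260.49521481359085, 'cy': 192.1491388886498, 'position': array([ 366.06608304,  -14.44943612, 1285.15403697]), 'attitude': array([-2.9890215 , -0.00317696, -1.57250903])}
{'clock': 0.1, 'joints': array([ 1.10640351e+00,  3.00390488e-01,  1.52148631e+00,  3.10864629e-05,
        1.32069758e+00, -6.66265086e-02]), 'qd': array([-0.00232901, -0.00111172, -0.00085201, -0.00091099,  0.00068521,
        0.00124399]), 'effort': array([ 1.76840651e-03, -5.32644296e+01, -3.53279579e+01,  7.10426434e-02,
        2.34771747e-02, -5.97395865e-05]), 'eef_pos': array([212.95162038, 506.84832155, 192.37064539]), 'eef_rot': array([-1.66808566,  1.56981415, -2.06585967]), 'wrist_force': array([ 0.61447146,  0.61976109, -0.67595569]), 'moment': array([-0.01533126,  0.02915109, -0.02902691]), 'finger_gap': 94.23315745699207}
```

View pics/scene0.png

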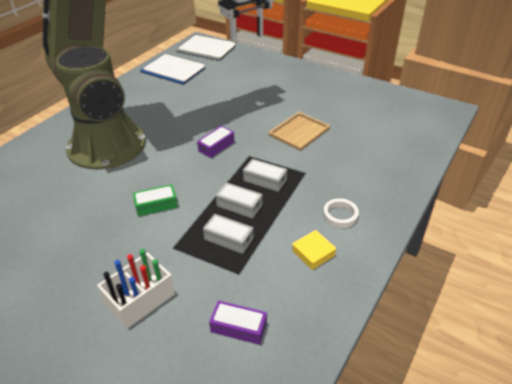

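View pics/top0.png

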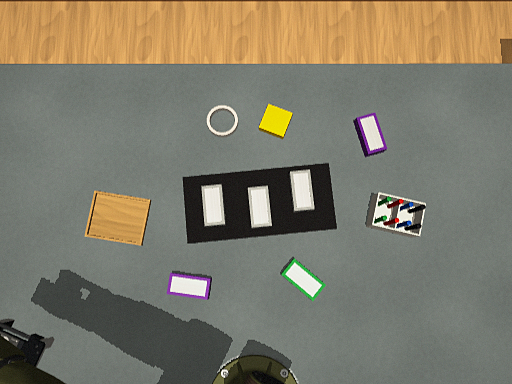

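The top view shows three grey-white cases on the black mat at about (213,205), (260,206) and (302,190). The dish is at (118,218), left of the mat, and the caddy is at (397,214). The tape is at (222,120) and the notes at (276,120).

These could be mistaken for the cases: purple boxes at (189,285) and (371,133), and a green box at (302,279). All three are off the mat and coloured, so I'm leaving them out. The targets are the three grey ones on the mat, which I'll check in a close crop.

```bash
cat > h.py <<'E'
import numpy as np, cv2
from scipy.spatial.transform import Rotation as R
from cell import telemetry, camera, calibration
def cam(n):
    c=calibration(n); f=192/np.tan(np.radians(c['fov_y'])/2)
    return c,f,R.from_euler('xyz',c['attitude']).as_matrix()
def ray(n,uv):
    c,f,M=cam(n); d=M@np.array([(uv[0]-c['cx'])/f,(uv[1]-c['cy'])/f,1]); return np.array(c['position']),d
def plane(n,uv,z):
    p,d=ray(n,uv); return p+d*(z-p[2])/d[2]
def tri(u1,u2):
    p,a=ray('top',u1); q,b=ray('scene',u2)
    s=np.linalg.lstsq(np.c_[a,-b],q-p,rcond=None)[0]
    A=p+a*s[0];B=q+b*s[1]; return (A+B)/2,np.linalg.norm(A-B)
E
python3 - <<'E'
import cv2,numpy as np
t=cv2.imread('pics/top0.png'); s=cv2.imread('pics/scene0.png')
a=cv2.resize(t[155:250,175:345],None,fx=4.5,fy=4.5,interpolation=cv2.INTER_CUBIC)
b=cv2.resize(s[145:275,170:310],None,fx=4.5,fy=4.5,interpolation=cv2.INTER_CUBIC)
cv2.imwrite('pics/a.png',a);cv2.imwrite('pics/b.png',b)
for n,im,roi in(('top',t,(155,250,175,345)),('scene',s,(145,275,170,310))):
  hsv=cv2.cvtColor(im,cv2.COLOR_BGR2HSV)
  for th in (120,190,205,215,225,235):
    m=np.zeros(im.shape[:2],np.uint8); y0,y1,x0,x1=roi
    m[y0:y1,x0:x1]=((hsv[y0:y1,x0:x1,2]>th)&(hsv[y0:y1,x0:x1,1]<40))*255
    cs,_=cv2.findContours(m,0,2)
    print(n,th,[tuple(np.round(v,1) if not isinstance(v,tuple) else tuple(np.round(v,1)) for v in cv2.minAreaRect(c)) for c in cs if cv2.contourArea(c)>100])
E
```

```text
top 120 [((np.float64(259.5), np.float64(202.0)), (np.float64(94.0), np.float64(169.0)), np.float64(90.0))]
top 190 [((np.float64(259.3), np.float64(206.5)), (np.float64(39.2), np.float64(19.8)), np.float64(84.3)), ((np.float64(212.7), np.float64(204.6)), (np.float64(38.5), np.float64(19.9)), np.float64(85.4)), ((np.float64(301.8), np.float64(189.9)), (np.float64(38.4), np.float64(19.7)), np.float64(83.7))]
top 205 [((np.float64(260.5), np.float64(206.7)), (np.float64(36.5), np.float64(17.5)), np.float64(84.3)), ((np.float64(212.7), np.float64(204.9)), (np.float64(35.4), np.float64(15.2)), np.float64(85.4)), ((np.float64(301.8), np.float64(189.6)), (np.float64(34.8), np.float64(14.9)), np.float64(83.2))]
top 215 [((np.float64(259.2), np.float64(206.3)), (np.float64(34.6), np.float64(15.0)), np.float64(84.1)), ((np.float64(212.6), np.float64(204.6)), (np.float64(34.3), np.float64(14.9)), np.float64(85.0)), ((np.float64(301.8), np.float64(189.8)), (np.float64(34.1), np.float64(14.7)), np.float64(83.3))]
top 225 [((np.float64(259.3), np.float64(206.2)), (np.float64(33.9), np.float64(14.
[... 1944 characters left out ...]
loat64(264.8), np.float64(169.1)), (np.float64(35.3), np.float64(10.8)), np.float64(17.1))]
scene 225 [((np.float64(227.7), np.float64(227.5)), (np.float64(38.0), np.float64(13.4)), np.float64(20.0)), ((np.float64(238.6), np.float64(194.2)), (np.float64(36.0), np.float64(11.4)), np.float64(18.4)), ((np.float64(265.0), np.float64(169.1)), (np.float64(33.7), np.float64(10.1)), np.float64(16.7))]
scene 235 [((np.float64(227.7), np.float64(227.5)), (np.float64(36.1), np.float64(12.1)), np.float64(20.0)), ((np.float64(238.6), np.float64(194.2)), (np.float64(34.2), np.float64(10.1)), np.float64(18.4)), ((np.float64(265.0), np.float64(169.0)), (np.float64(31.8), np.float64(8.7)), np.float64(16.7))]
```

View pics/a.png

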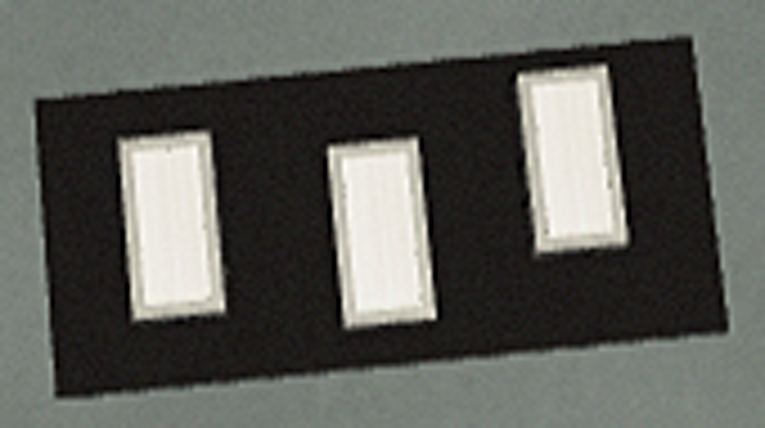

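View pics/b.png

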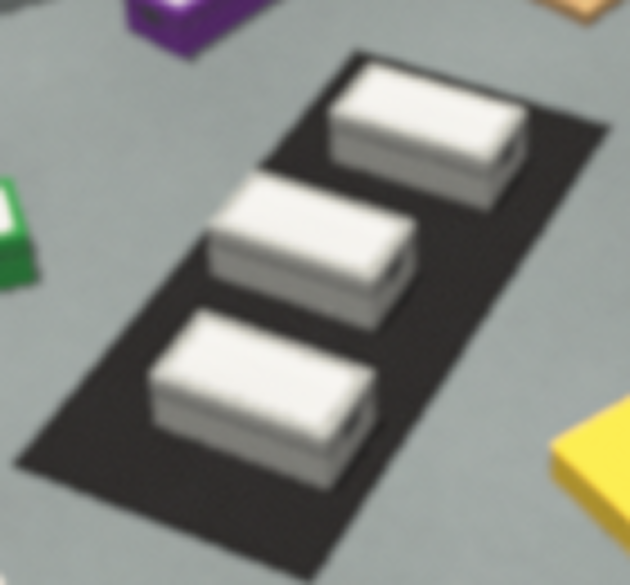

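The crops confirm three plain grey cases on the mat, each yawed a few degrees. Next I'll triangulate them.

```bash
python3 - <<'E'
from h import *
T=[(212.65,204.6),(259.3,206.3),(301.8,189.9)]
S=[(264.7,169.1),(238.6,194.3),(227.6,227.6)]
for a,b in zip(T,S):
    p,e=tri(a,b); print(np.round(p,1),round(e,1),'planes@43',np.round(plane('top',a,43)[:2],1),np.round(plane('scene',b,43)[:2],1))
t=cv2.imread('pics/top0.png'); hsv=cv2.cvtColor(t,cv2.COLOR_BGR2HSV)
def big(m,k=None):
    cs,_=cv2.findContours(m,0,2); return max(cs,key=cv2.contourArea)
mk=((hsv[...,2]>190)&(hsv[...,1]<40)).astype(np.uint8)*255
for u,v in T:
    m=np.zeros_like(mk); m[int(v)-26:int(v)+26,int(u)-16:int(u)+16]=mk[int(v)-26:int(v)+26,int(u)-16:int(u)+16]
    b=cv2.boxPoints(cv2.minAreaRect(big(m))); P=np.array([plane('top',x,43)[:2] for x in b])
    e=[P[1]-P[0],P[2]-P[1]]; e=max(e,key=np.linalg.norm)
    # yaw by PCA of pixels too
    ys,xs=np.nonzero(m); Q=np.array([plane('top',x,43)[:2] for x in zip(xs,ys)]); w,V=np.linalg.eigh(np.cov(Q.T)); v1=V[:,1]
    print('yaw rect',np.degrees(np.arctan(e[1]/e[0])),'pca',np.degrees(np.arctan(v1[1]/v1[0])),'mean',Q.mean(0),'size',np.linalg.norm(P[1]-P[0]),np.linalg.norm(P[2]-P[1]))
# dish, mat
for n,lo,hi,z in(('mat',(0,0,0),(180,255,55),3),('dish',(8,60,80),(25,255,255),14)):
    m=cv2.inRange(hsv,lo,hi); m[:80]=0; m[255:]=0; m[:,:80]=0; m[:,345:]=0
    r=cv2.minAreaRect(big(m)); b=cv2.boxPoints(r)
    print(n,np.round(r[0],1),np.round(plane('top',r[0],z),1),[np.round(plane('top',x,z)[:2]).tolist() for x in b])
s=cv2.imread('pics/scene0.png'); hs=cv2.cvtColor(s,cv2.COLOR_BGR2HSV)
m=cv2.inRange(hs,(8,60,80),(25,255,255)); mm=np.zeros_like(m); mm[105:155,260:340]=m[105:155,260:340]
r=cv2.minAreaRect(big(mm)); print('dish tri',r[0],tri((118.4,218.5),r[0]))
E
```

```text
[524.3 113.4  42.4] 3.7 planes@43 [522.8 112.1] [525.9 114.2]
[519.6 -14.1  42.1] 4.1 planes@43 [517.9 -15.4] [521.6 -13.4]
[ 564.8 -131.1   42.1] 3.8 planes@43 [ 563.2 -132.3] [ 566.6 -130.4]
yaw rect 5.154581943482091 pca 6.380799366200438 mean [522.34831877 111.69082037] size 54.763937560604596 106.25317620611189
yaw rect 5.409196094692318 pca 5.676697860385844 mean [517.57988769 -15.74615368] size 54.46845829537687 107.91474778095008
yaw rect 5.2030129836974375 pca 5.654956077064681 mean [ 563.12093795 -132.02248072] size 54.49017009891963 106.84232651127314
mat [258.4 202.6] [533.5 -12.8   3. ] [[607.0, 209.0], [650.0, -217.0], [461.0, -231.0], [420.0, 186.0]]
dish [116.9 217.4] [490.9 381.1  14. ] [[439.0, 470.0], [571.0, 455.0], [543.0, 291.0], [412.0, 308.0]]
dish tri (299.4615173339844, 130.19229125976562) (array([491.89409374, 382.06168368,   5.06750507]), np.float64(8.02454718155973))
```

```bash
cat >> h.py <<'E'
def target(yaw_deg,tilt_deg=0,sgn=1):
    # tool x down, tool y along case width; tilt about case y (positive lowers the far end)
    y=np.radians(yaw_deg); x=np.array([0,0,-1.]); ty=sgn*np.array([-np.sin(y),np.cos(y),0])
    M=np.c_[x,ty,np.cross(x,ty)]
    return R.from_rotvec(np.radians(tilt_deg)*sgn*ty)*R.from_matrix(M)
def row(pos,Rt):
    s=telemetry.read_state(); R0=R.from_euler('xyz',s['eef_rot'])
    rv=(R0.inv()*Rt).as_rotvec()/np.pi; sh=R0.inv().apply(np.array(pos)-s['eef_pos'])/300
    print('row',np.round(np.r_[rv,sh],4).tolist())
def st():
    s=telemetry.read_state(); M=R.from_euler('xyz',s['eef_rot']).as_matrix()
    print('t',round(s['clock'],2),'pos',np.round(s['eef_pos'],1),'q',np.round(s['joints'],2),'F',np.round(s['wrist_force'],2),'M',np.round(s['moment'],3),'gap',round(s['finger_gap'],1)); print('tool x',np.round(M[:,0],3),'y',np.round(M[:,1],3))
E
python3 - <<'E'
from h import *
st()
for sg in(1,-1): row([524.3,113.4,130],target(5.6,0,sg))
E
```

```text
t 0.1 pos [213.  506.8 192.4] q [ 1.11  0.3   1.52  0.    1.32 -0.07] F [ 0.61  0.62 -0.68] M [-0.015  0.029 -0.029] gap 94.2
tool x [-0.    -0.001 -1.   ] y [ 0.387  0.922 -0.001]
row [-0.1577, -0.0001, 0.0003, 0.2086, -0.8069, 1.4648]
row [0.8423, 0.0004, 0.0001, 0.2086, -0.8069, 1.4648]
```

```bash
python3 -m handwheel '[[-0.08,0,0,0.05,-0.4,0.75,1],[-0.08,0,0,0.05,-0.4,0.75,1],[-0.08,0,0,0.05,-0.4,0.75,1],[-0.08,0,0,0.05,-0.4,0.75,1],[-0.08,0,0,0.05,-0.4,0.75,1],[-0.08,0,0,0.05,-0.4,0.75,1]]' 60
python3 - <<'E'
from h import *
st()
row([524.3,113.4,110],target(5.6))
E
```

```text
clock: 0.85
eef_pos: [373.9, 309.0, 177.4]
eef_rot: [-2.115, 1.57, -2.263]
wrist_force: [-0.6, 0.7, 0.4]
finger_gap: 94.1
t 0.85 pos [373.9 309.  177.4] q [ 0.62  0.17  1.72 -0.    1.25 -0.81] F [-0.62  0.68  0.39] M [ 0.019  0.04  -0.019] gap 94.1
tool x [-0.001 -0.001 -1.   ] y [ 0.147  0.989 -0.001]
row [-0.0781, -0.0002, 0.0003, 0.2248, -0.5709, 0.5919]
```

```bash
python3 -m handwheel '[[-0.078,0,0,0.225,-0.571,0.592,1],[-0.078,0,0,0.225,-0.571,0.592,1],[-0.078,0,0,0.225,-0.571,0.592,1],[-0.078,0,0,0.225,-0.571,0.592,1],[-0.078,0,0,0.225,-0.571,0.592,1],[-0.078,0,0,0.225,-0.571,0.592,1],[-0.078,0,0,0.225,-0.571,0.592,1]]'
python3 - <<'E'
from h import *
st()
row([524.3,113.4,16],target(5.6))
for n in("scene","top"): cv2.imwrite(f"pics/{n}1.png",camera(n)[:,:,::-1])
E
```

```text
clock: 1.72
eef_pos: [523.8, 115.1, 110.4]
eef_rot: [-2.092, 1.57, -1.992]
wrist_force: [0.2, -0.7, -0.0]
finger_gap: 93.8
t 1.73 pos [523.8 115.1 110.4] q [ 0.15  0.35  1.65 -0.    1.14 -1.52] F [ 0.17 -0.7  -0.05] M [ 0.016  0.019 -0.024] gap 93.8
tool x [-0.    -0.001 -1.   ] y [-0.099  0.995 -0.001]
row [0.0006, -0.0001, 0.0002, 0.3147, -0.0058, 0.0012]
```

View pics/scene1.png

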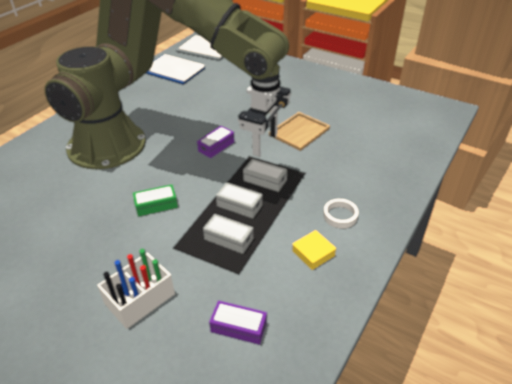

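View pics/top1.png

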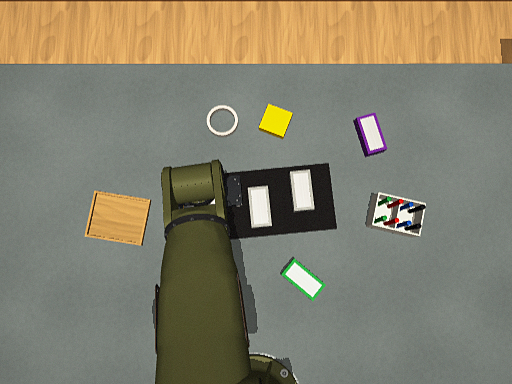

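The gripper is above the left case, with its fingertips near (257,145) in the scene view and clear on both sides. I'll descend next.

```bash
python3 -m handwheel '[[0,0,0,0.1,-0.006,0.001,1],[0,0,0,0.2,-0.006,0.001,1],[0,0,0,0.28,-0.006,0.001,1],[0,0,0,0.314,-0.006,0.001,1],[0,0,0,0.314,-0.006,0.001,1],[0,0,0,0.314,-0.006,0.001,1]]'
python3 - <<'E'
from h import *
st()
E
python3 -m handwheel '[[0,0,0,0,0,0,0.3],[0,0,0,0,0,0,0.3],[0,0,0,0,0,0,0.3],[0,0,0,0,0,0,0.3],[0,0,0,0,0,0,0.3],[0,0,0,0,0,0,0.3]]' 60
python3 - <<'E'
from h import *
st()
E
```

```text
clock: 2.58
eef_pos: [524.9, 113.3, 17.4]
eef_rot: [-0.389, 1.569, -0.289]
wrist_force: [-0.8, -0.7, -0.6]
finger_gap: 93.9
t 2.58 pos [524.9 113.3  17.4] q [ 0.14  0.48  1.72 -0.    0.94 -1.53] F [-0.81 -0.67 -0.56] M [0.094 0.006 0.005] gap 93.9
tool x [ 0.002 -0.    -1.   ] y [-0.099  0.995 -0.001]
clock: 3.32
eef_pos: [524.9, 113.3, 17.4]
eef_rot: [-0.437, 1.569, -0.337]
wrist_force: [0.2, -0.3, 1.4]
finger_gap: 55.6
t 3.33 pos [524.9 113.3  17.4] q [ 0.14  0.48  1.72 -0.    0.94 -1.53] F [ 0.17 -0.28  1.43] M [0.03  0.086 0.047] gap 55.6
tool x [ 0.002 -0.001 -1.   ] y [-0.099  0.995 -0.001]
```

Gripped at a gap of 55.6 mm. Lifting clear.

```bash
python3 -m handwheel '[[0,0,0,-0.08,0,0,0.2],[0,0,0,-0.2,0,0,0.2],[0,0,0,-0.33,0,0,0.2],[0,0,0,-0.33,0,0,0.2],[0,0,0,-0.33,0,0,0.2],[0,0,0,-0.33,0,0,0.2]]'
cat > m.py <<'E'
from h import *
s=telemetry.read_state(); Rm=R.from_euler('xyz',s['eef_rot']); 
print('t',round(s['clock'],2),'z',round(s['eef_pos'][2],1),'tool x',np.round(Rm.as_matrix()[:,0],3),'Fw',np.round(s['wrist_force'],2),'M tool',np.round(Rm.inv().apply(s['moment']),3),'e5',np.round(s['effort'][[1,2,4]],2),'gap',round(s['finger_gap'],1))
E
python3 m.py
python3 -m handwheel '[[0,0,0,0,0,0,0.2]]' >/dev/null; python3 m.py;python3 -m handwheel '[[0,0,0,0,0,0,0.2]]' >/dev/null; python3 m.py
```

```text
clock: 4.08
eef_pos: [524.1, 113.2, 114.9]
eef_rot: [-2.454, 1.57, -2.355]
wrist_force: [0.6, 0.3, -2.1]
finger_gap: 54.9
t 4.08 z 114.9 tool x [-0.001 -0.001 -1.   ] Fw [ 0.57  0.28 -2.1 ] M tool [0.011 0.017 0.077] e5 [-54.84 -33.57   0.07] gap 54.9
t 4.2 z 114.1 tool x [-0.002 -0.001 -1.   ] Fw [-0.44 -0.58 -2.35] M tool [ 0.029 -0.038  0.055] e5 [-54.56 -33.43   0.09] gap 55.2
t 4.33 z 113.5 tool x [-0.003 -0.001 -1.   ] Fw [-0.1  -0.39 -1.5 ] M tool [0.068 0.011 0.056] e5 [-54.36 -33.29   0.09] gap 55.7
```

```bash
python3 -m handwheel '[[0,0.05,0,0,0,0,0.2],[0,0.1,0,0,0,0,0.2],[0,0.15,0,0,0,0,0.2],[0,0.15,0,0,0,0,0.2],[0,0.15,0,0,0,0,0.2],[0,0.15,0,0,0,0,0.2]]' >/dev/null;python3 m.py
python3 -m handwheel '[[0,0,0,0,0,0,0.2]]' >/dev/null; python3 m.py;python3 -m handwheel '[[0,0,0,0,0,0,0.2]]' >/dev/null; python3 m.py
```

```text
t 5.08 z 114.4 tool x [-0.452 -0.046 -0.891] Fw [-0.41 -0.02 -2.24] M tool [ 0.031 -0.401  0.013] e5 [-69.29 -33.01   1.52] gap 55.1
t 5.2 z 115.2 tool x [-0.45  -0.046 -0.892] Fw [ 0.22  0.02 -2.3 ] M tool [ 0.012 -0.396  0.033] e5 [-69.83 -33.23   1.58] gap 55.6
t 5.33 z 115.8 tool x [-0.449 -0.046 -0.893] Fw [ 0.18 -0.65 -2.61] M tool [-0.043 -0.413  0.031] e5 [-70.19 -33.25   1.56] gap 55.6
```

```bash
python3 -m handwheel '[[0,-0.05,0,0,0,0,0.2],[0,-0.1,0,0,0,0,0.2],[0,-0.15,0,0,0,0,0.2],[0,-0.2,0,0,0,0,0.2],[0,-0.25,0,0,0,0,0.2],[0,-0.3,0,0,0,0,0.2],[0,-0.3,0,0,0,0,0.2],[0,-0.3,0,0,0,0,0.2],[0,-0.3,0,0,0,0,0.2],[0,-0.3,0,0,0,0,0.2]]' >/dev/null;python3 m.py
python3 -m handwheel '[[0,0,0,0,0,0,0.2]]' >/dev/null; python3 m.py;python3 -m handwheel '[[0,0,0,0,0,0,0.2]]' >/dev/null; python3 m.py
```

```text
t 6.58 z 115.8 tool x [ 0.454  0.045 -0.89 ] Fw [-0.74 -0.57 -1.58] M tool [0.023 0.462 0.019] e5 [-39.34 -32.1   -1.41] gap 55.8
t 6.7 z 115.8 tool x [ 0.454  0.045 -0.89 ] Fw [-0.1  -0.24 -1.78] M tool [0.005 0.434 0.09 ] e5 [-39.34 -31.93  -1.45] gap 55.6
t 6.83 z 115.7 tool x [ 0.453  0.045 -0.89 ] Fw [-0.82  0.78 -2.25] M tool [0.008 0.4   0.014] e5 [-39.29 -31.97  -1.44] gap 55.4
```

```bash
python3 - <<'E'
from h import *
st(); row([524.6,113.3,112],target(5.6))
cv2.imwrite("pics/scene2.png",cv2.resize(camera("scene")[:,:,::-1][80:260,170:340],None,fx=3,fy=3))
E
```

```text
t 6.83 pos [524.  113.3 115.7] q [ 0.16  0.12  2.02 -0.05  0.53 -1.47] F [-0.82  0.78 -2.25] M [-0.024  0.399 -0.001] gap 55.4
tool x [ 0.453  0.045 -0.89 ] y [-0.099  0.995 -0.001]
row [0.0007, 0.1505, 0.0001, 0.0118, -0.0, -0.0039]
```

View pics/scene2.png

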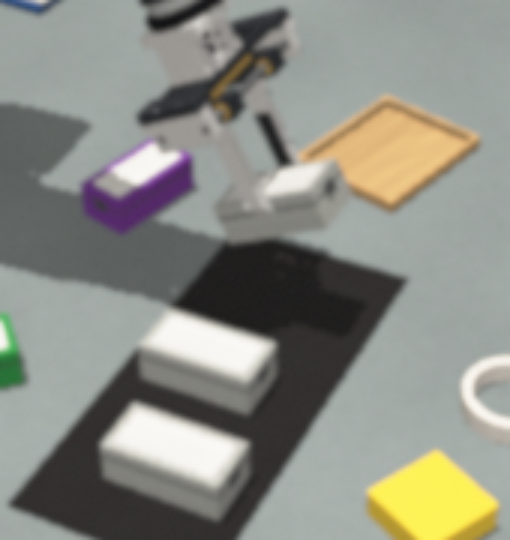

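The case is held rigidly and tips with the gripper: the far end is up, at about (340,185) in the crop. Next I'll compare near-level moments after each tip.

```bash
r='>/dev/null'; python3 -m handwheel '[[0,0.05,0,0,0,0,0.2],[0,0.1,0,0,0,0,0.2],[0,0.145,0,0,0,0,0.2],[0,0.145,0,0,0,0,0.2],[0,0.145,0,0,0,0,0.2],[0,0.145,0,0,0,0,0.2]]' >/dev/null;python3 m.py
for i in 1 2 3; do python3 -m handwheel '[[0,0,0,0,0,0,0.2]]' >/dev/null; python3 m.py; done
python3 -m handwheel '[[0,0.05,0,0,0,0,0.2],[0,0.1,0,0,0,0,0.2],[0,0.14,0,0,0,0,0.2],[0,0.14,0,0,0,0,0.2],[0,0.14,0,0,0,0,0.2],[0,0.09,0,0,0,0,0.2],[0,0.04,0,0,0,0,0.2],[0,0.01,0,0,0,0,0.2],[0,0.01,0,0,0,0,0.2],[0,0.01,0,0,0,0,0.2],[0,0.01,0,0,0,0,0.2]]' >/dev/null;python3 m.py
for i in 1 2 3; do python3 -m handwheel '[[0,0,0,0,0,0,0.2]]' >/dev/null; python3 m.py; done
```

```text
t 7.62 z 115.8 tool x [ 0.019  0.001 -1.   ] Fw [-0.45 -0.13 -1.05] M tool [ 0.018 -0.032  0.024] e5 [-5.307e+01 -3.339e+01 -4.000e-02] gap 55.4
t 7.75 z 116.0 tool x [ 0.02   0.001 -1.   ] Fw [-0.48 -0.78 -2.82] M tool [0.001 0.045 0.031] e5 [-5.322e+01 -3.345e+01  3.000e-02] gap 55.4
t 7.88 z 116.2 tool x [ 0.021  0.001 -1.   ] Fw [-0.45  0.62 -2.3 ] M tool [-0.001 -0.03   0.044] e5 [-53.39 -33.37   0.  ] gap 55.3
t 8.0 z 116.3 tool x [ 0.021  0.001 -1.   ] Fw [ 0.57  0.26 -2.47] M tool [ 0.034 -0.039  0.047] e5 [-53.45 -33.39   0.  ] gap 55.5
t 9.38 z 116.2 tool x [-0.011 -0.002 -1.   ] Fw [ 0.7   0.19 -2.71] M tool [ 0.001 -0.07   0.055] e5 [-55.24 -33.48   0.14] gap 55.3
t 9.5 z 115.8 tool x [-0.012 -0.002 -1.   ] Fw [-0.3  -0.2  -1.39] M tool [ 0.005 -0.029 -0.016] e5 [-54.94 -33.44   0.11] gap 55.3
t 9.62 z 115.5 tool x [-0.013 -0.002 -1.   ] Fw [ 0.21 -0.58 -2.59] M tool [-0.003 -0.037  0.029] e5 [-54.76 -33.46   0.12] gap 55.6
t 9.75 z 115.4 tool x [-0.013 -0.002 -1.   ] Fw [ 0.42  0.88 -2.98] M tool [0.008 0.031 0.063] e5 [-54.67 -33.44   0.12] gap 55.4
```

The left case shows no roll: the change in moment and wrist effort matches the tilt alone. I'll lay it back.

```bash
python3 - <<'E'
from h import *
row([524.9,113.3,17.5],target(5.6))
E
```

```text
row [0.0006, -0.0043, 0.0003, 0.3261, 0.0001, 0.0085]
```

```bash
python3 -m handwheel '[[0,-0.004,0,0.12,0,0.004,0.2],[0,-0.004,0,0.24,0,0.008,0.2],[0,-0.004,0,0.3,0,0.008,0.2],[0,-0.004,0,0.319,0,0.008,0.2],[0,-0.004,0,0.323,0,0.008,0.2],[0,-0.004,0,0.323,0,0.008,0.2],[0,-0.004,0,0.323,0,0.008,0.2],[0,-0.004,0,0.323,0,0.008,0.2]]'; python3 m.py
python3 - <<'E'
from h import *
row([524.9,113.3,17.5],target(5.6))
E
```

```text
clock: 10.75
eef_pos: [525.0, 113.3, 18.8]
eef_rot: [-1.737, 1.57, -1.638]
wrist_force: [-1.2, -0.4, -2.3]
finger_gap: 55.5
t 10.75 z 18.8 tool x [-0.    -0.001 -1.   ] Fw [-1.23 -0.37 -2.32] M tool [0.006 0.016 0.014] e5 [-57.59 -29.03   0.08] gap 55.5
row [0.0006, -0.0, 0.0003, 0.0045, -0.0, -0.0002]
```

```bash
python3 -m handwheel '[[0,0,0,0.003,0,0,0.2],[0,0,0,0.006,0,0,0.2],[0,0,0,0.006,0,0,0.2]]'; python3 m.py
python3 -m handwheel '[[0,0,0,0,0,0,0.8],[0,0,0,0,0,0,1],[0,0,0,0,0,0,1],[0,0,0,0,0,0,1],[0,0,0,0,0,0,1]]' ; python3 m.py
python3 - <<'E'
from h import *
row([524.9,113.3,110],target(5.6))
row([519.6,-14.2,110],target(5.6))
E
```

```text
clock: 11.12
eef_pos: [525.0, 113.3, 17.4]
eef_rot: [-1.53, 1.57, -1.43]
wrist_force: [-3.6, 0.3, 3.6]
finger_gap: 55.3
t 11.12 z 17.4 tool x [ 0.    -0.001 -1.   ] Fw [-3.6   0.31  3.57] M tool [0.02  0.486 0.02 ] e5 [-54.6  -28.21  -0.58] gap 55.3
clock: 11.75
eef_pos: [525.0, 113.3, 17.3]
eef_rot: [-1.535, 1.57, -1.435]
wrist_force: [-0.1, 0.5, 0.1]
finger_gap: 94.0
t 11.75 z 17.3 tool x [ 0.    -0.001 -1.   ] Fw [-0.15  0.49  0.1 ] M tool [-0.039 -0.017  0.06 ] e5 [-56.32 -28.12   0.07] gap 94.0
row [0.0006, 0.0, 0.0003, -0.3088, -0.0002, -0.0005]
row [0.0006, 0.0, 0.0003, -0.3085, -0.4213, -0.0604]
```

```bash
python3 -m handwheel '[[0,0,0,-0.15,0,0,1],[0,0,0,-0.3,0,0,1],[0,0,0,-0.308,0,0,1],[0,0,0,-0.308,-0.2,-0.03,1],[0,0,0,-0.308,-0.421,-0.06,1],[0,0,0,-0.308,-0.421,-0.06,1],[0,0,0,-0.308,-0.421,-0.06,1],[0,0,0,-0.308,-0.421,-0.06,1]]' 
python3 - <<'E'
from h import *
st()
row([519.6,-14.2,16.5],target(5.6))
for n in("scene","top"): cv2.imwrite(f"pics/{n}3.png",cv2.resize(camera(n)[:,:,::-1][90:260,150:350],None,fx=3,fy=3))
E
```

```text
clock: 12.75
eef_pos: [519.6, -13.0, 109.5]
eef_rot: [-2.23, 1.57, -2.129]
wrist_force: [0.4, 0.0, -0.3]
finger_gap: 93.5
t 12.75 pos [519.6 -13.  109.5] q [-0.1   0.32  1.7  -0.    1.12 -1.77] F [ 0.44  0.01 -0.29] M [ 0.061  0.009 -0.001] gap 93.5
tool x [-0.    -0.001 -1.   ] y [-0.101  0.995 -0.001]
row [0.0011, -0.0002, 0.0002, 0.31, -0.0039, -0.0004]
```

View pics/scene3.png

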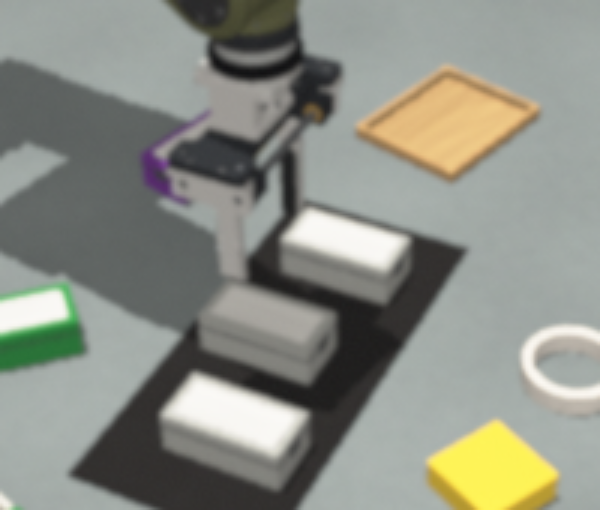

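View pics/top3.png

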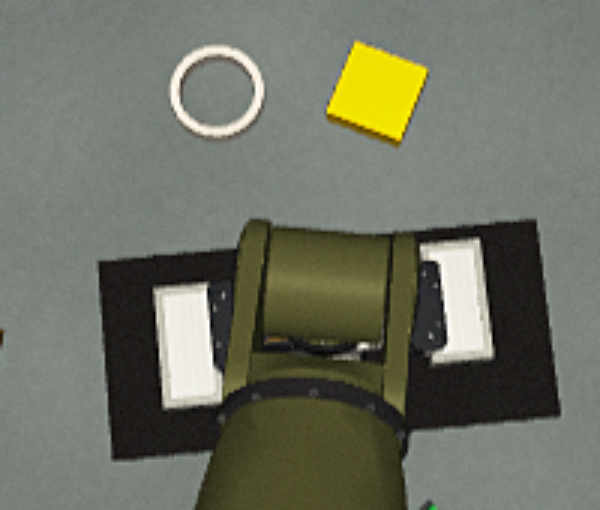

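The left case lies flat at (345,255) in the crop, back where it was, and the gripper is centred over the middle case at (270,330). I'll grasp and lift it.

```bash
python3 -m handwheel '[[0,0,0,0.1,-0.004,0,1],[0,0,0,0.2,-0.004,0,1],[0,0,0,0.28,-0.004,0,1],[0,0,0,0.31,-0.004,0,1],[0,0,0,0.31,-0.004,0,1],[0,0,0,0.31,-0.004,0,1]]' > /dev/null; python3 m.py
python3 -m handwheel '[[0,0,0,0,0,0,0.3],[0,0,0,0,0,0,0.2],[0,0,0,0,0,0,0.2],[0,0,0,0,0,0,0.2],[0,0,0,0,0,0,0.2],[0,0,0,0,0,0,0.2]]' 60; python3 m.py
python3 -m handwheel '[[0,0,0,-0.08,0,0,0.2],[0,0,0,-0.2,0,0,0.2],[0,0,0,-0.33,0,0,0.2],[0,0,0,-0.33,0,0,0.2],[0,0,0,-0.33,0,0,0.2],[0,0,0,-0.33,0,0,0.2]]'
for i in 1 2 3; do python3 m.py; python3 -m handwheel '[[0,0,0,0,0,0,0.2]]' >/dev/null; done; python3 m.py
```

```text
t 13.6 z 17.6 tool x [ 0.001 -0.001 -1.   ] Fw [0.18 0.03 0.63] M tool [-0.057  0.045  0.088] e5 [-53.5  -27.39   0.07] gap 93.7
clock: 14.35
eef_pos: [520.4, -14.1, 17.6]
eef_rot: [-0.693, 1.569, -0.591]
wrist_force: [-0.5, 0.4, 1.0]
finger_gap: 55.0
t 14.35 z 17.6 tool x [ 0.001 -0.001 -1.   ] Fw [-0.47  0.41  0.96] M tool [0.035 0.027 0.049] e5 [-5.368e+01 -2.755e+01 -4.000e-02] gap 55.0
clock: 15.1
eef_pos: [519.6, -14.0, 115.2]
eef_rot: [-2.754, 1.569, -2.652]
wrist_force: [-0.8, -0.1, -3.7]
finger_gap: 55.7
t 15.1 z 115.2 tool x [-0.001 -0.001 -1.   ] Fw [-0.78 -0.15 -3.66] M tool [ 0.017 -0.006  0.009] e5 [-52.78 -33.48   0.06] gap 55.7
t 15.22 z 114.3 tool x [-0.003 -0.001 -1.   ] Fw [-0.04  0.75 -2.16] M tool [-0.045 -0.037 -0.075] e5 [-52.51 -33.34   0.09] gap 55.1
t 15.35 z 113.8 tool x [-0.004 -0.    -1.   ] Fw [ 0.62  0.47 -2.79] M tool [0.008 0.009 0.009] e5 [-52.32 -33.21   0.08] gap 55.5
t 15.47 z 113.5 tool x [-0.004 -0.    -1.   ] Fw [-0.12 -0.36 -2.56] M tool [-0.016  0.     0.035] e5 [-52.26 -33.17   0.09] gap 55.0
```

```bash
python3 -m handwheel '[[0,0.05,0,0,0,0,0.2],[0,0.1,0,0,0,0,0.2],[0,0.15,0,0,0,0,0.2],[0,0.15,0,0,0,0,0.2],[0,0.15,0,0,0,0,0.2],[0,0.15,0,0,0,0,0.2],[0,0.15,0,0,0,0,0.2]]' >/dev/null;python3 m.py
python3 -m handwheel '[[0,0,0,0,0,0,0.2]]' >/dev/null; python3 m.py
python3 -m handwheel '[[0,-0.05,0,0,0,0,0.2],[0,-0.1,0,0,0,0,0.2],[0,-0.145,0,0,0,0,0.2],[0,-0.145,0,0,0,0,0.2],[0,-0.145,0,0,0,0,0.2],[0,-0.145,0,0,0,0,0.2]]' >/dev/null;python3 m.py
for i in 1 2 3; do python3 -m handwheel '[[0,0,0,0,0,0,0.2]]' >/dev/null; python3 m.py; done
python3 -m handwheel '[[0,-0.05,0,0,0,0,0.2],[0,-0.1,0,0,0,0,0.2],[0,-0.15,0,0,0,0,0.2],[0,-0.15,0,0,0,0,0.2],[0,-0.15,0,0,0,0,0.2],[0,-0.15,0,0,0,0,0.2],[0,-0.15,0,0,0,0,0.2]]' >/dev/null;python3 m.py
python3 -m handwheel '[[0,0,0,0,0,0,0.2]]' >/dev/null; python3 m.py
python3 -m handwheel '[[0,0.05,0,0,0,0,0.2],[0,0.1,0,0,0,0,0.2],[0,0.145,0,0,0,0,0.2],[0,0.145,0,0,0,0,0.2],[0,0.145,0,0,0,0,0.2],[0,0.145,0,0,0,0,0.2]]' >/dev/null;python3 m.py
for i in 1 2 3; do python3 -m handwheel '[[0,0,0,0,0,0,0.2]]' >/dev/null; python3 m.py; done
```

```text
t 16.35 z 114.3 tool x [-0.453 -0.046 -0.89 ] Fw [ 0.39 -0.14 -2.97] M tool [-0.038 -0.332  0.069] e5 [-68.43 -32.9    1.53] gap 55.4
t 16.48 z 114.8 tool x [-0.452 -0.046 -0.891] Fw [ 0.    0.15 -2.12] M tool [-0.024 -0.41   0.04 ] e5 [-68.42 -33.04   1.56] gap 55.4
t 17.23 z 114.5 tool x [-0.018 -0.002 -1.   ] Fw [ 0.1   0.84 -3.03] M tool [ 0.034 -0.009  0.056] e5 [-53.53 -33.37   0.14] gap 55.3
t 17.35 z 114.1 tool x [-0.019 -0.002 -1.   ] Fw [ 0.1   0.17 -2.28] M tool [-0.027 -0.012  0.023] e5 [-53.31 -33.3    0.08] gap 55.2
t 17.48 z 113.8 tool x [-0.02  -0.002 -1.   ] Fw [ 0.8   0.54 -3.42] M tool [-0.013  0.068  0.045] e5 [-53.1  -33.36   0.1 ] gap 55.3
t 17.6 z 113.6 tool x [-0.021 -0.002 -1.   ] Fw [-0.66 -0.3  -2.62] M tool [-0.079  0.022  0.018] e5 [-53.02 -33.34   0.1 ] gap 55.5
t 18.48 z 113.6 tool x [ 0.432  0.045 -0.901] Fw [ 0.71  0.33 -2.04] M tool [0.054 0.381 0.031] e5 [-37.97 -32.14  -1.23] gap 55.3
t 18.6 z 113.6 tool x [ 0.432  0.045 -0.901] Fw [-1.07  0.25 -2.8 ] M tool [-0.007  0.392 -0.007] e5 [-38.01 -31.93  -1.27] gap 55.3
t 19.35 z 113.7 tool x [-0.005 -0.    -1.   ] Fw [ 0.74 -0.47 -2.13] M tool [-0.007 -0.136  0.006] e5 [-51.98 -33.21   0.08] gap 55.4
t 19.48 z 113.9 tool x [-0.004 -0.    -1.   ] Fw [ 0.06  0.43 -2.37] M tool [ 0.035 -0.075  0.005] e5 [-52.14 -33.26   0.14] gap 55.5
t 19.6 z 114.1 tool x [-0.004 -0.    -1.   ] Fw [-0.22 -0.03 -2.73] M tool [ 0.019 -0.037  0.065] e5 [-52.3  -33.19   0.12] gap 55.3
t 19.73 z 114.3 tool x [-0.003 -0.    -1.   ] Fw [ 0.45  0.71 -2.21] M tool [-0.03   0.031  0.043] e5 [-52.37 -33.21   0.12] gap 55.4
```

```bash
python3 - <<'E'
from h import *
row([520.4,-14.1,18.4],target(5.8))
E
```

```text
row [0.0002, -0.0009, -0.0001, 0.3195, -0.001, 0.0043]
```

The middle case looks different. The moment and wrist-effort offsets after tipping far and near split by about 0.07 N m, and the tip slope is lower even though it is heavier. I'll lay it back and test the right one.

```bash
python3 -m handwheel '[[0,-0.001,0,0.12,0,0.003,0.2],[0,-0.001,0,0.24,-0.001,0.004,0.2],[0,-0.001,0,0.3,-0.001,0.004,0.2],[0,-0.001,0,0.317,-0.001,0.004,0.2],[0,-0.001,0,0.32,-0.001,0.004,0.2],[0,-0.001,0,0.32,-0.001,0.004,0.2],[0,-0.001,0,0.32,-0.001,0.004,0.2],[0,-0.001,0,0.32,-0.001,0.004,0.2]]'; python3 m.py
python3 - <<'E'
from h import *
row([520.4,-14.1,17.6],target(5.8))
E
```

```text
clock: 20.72
eef_pos: [520.5, -14.2, 18.6]
eef_rot: [0.147, 1.57, 0.249]
wrist_force: [0.3, -0.4, -2.2]
finger_gap: 55.5
t 20.73 z 18.6 tool x [ 0.001  0.    -1.   ] Fw [ 0.3  -0.45 -2.23] M tool [-0.004 -0.067  0.048] e5 [-55.42 -28.43   0.17] gap 55.5
row [0.0002, 0.0002, -0.0, 0.0033, 0.0002, -0.0003]
```

```bash
python3 -m handwheel '[[0,0,0,0.003,0,0,0.2],[0,0,0,0.005,0,0,0.2],[0,0,0,0.005,0,0,0.2]]'; python3 m.py
python3 -m handwheel '[[0,0,0,0,0,0,0.8],[0,0,0,0,0,0,1],[0,0,0,0,0,0,1],[0,0,0,0,0,0,1],[0,0,0,0,0,0,1]]' ; python3 m.py
python3 - <<'E'
from h import *
row([520.4,-14.1,110],target(5.6))
row([564.8,-131.2,110],target(5.6))
E
```

```text
clock: 21.1
eef_pos: [521.0, -14.1, 17.9]
eef_rot: [-0.034, 1.569, 0.068]
wrist_force: [-1.3, 1.9, 7.6]
finger_gap: 54.7
t 21.1 z 17.9 tool x [ 0.002  0.    -1.   ] Fw [-1.33  1.93  7.58] M tool [0.028 0.455 0.19 ] e5 [-50.81 -26.23  -0.47] gap 54.7
clock: 21.72
eef_pos: [520.9, -14.1, 17.8]
eef_rot: [-0.021, 1.569, 0.081]
wrist_force: [0.4, -0.8, -0.4]
finger_gap: 93.9
t 21.73 z 17.8 tool x [ 0.002  0.    -1.   ] Fw [ 0.36 -0.81 -0.43] M tool [ 0.061 -0.027  0.051] e5 [-54.25 -27.72   0.06] gap 93.9
row [0.0013, 0.0006, 0.0, -0.3073, 0.0002, -0.0013]
row [0.0013, 0.0006, 0.0, -0.307, -0.4032, 0.1063]
```

```bash
python3 -m handwheel '[[0,0,0,-0.15,0,0,1],[0,0,0,-0.3,0,0,1],[0.001,0,0,-0.308,0,0,1],[0.001,0,0,-0.308,-0.2,0.05,1],[0.001,0,0,-0.308,-0.403,0.106,1],[0.001,0,0,-0.308,-0.403,0.106,1],[0.001,0,0,-0.308,-0.403,0.106,1],[0.001,0,0,-0.308,-0.403,0.106,1]]' 
python3 - <<'E'
from h import *
st()
row([564.8,-131.2,16.5],target(5.6))
for n in("scene","top"): cv2.imwrite(f"pics/{n}4.png",cv2.resize(camera(n)[:,:,::-1][90:260,150:350],None,fx=3,fy=3))
E
```

```text
clock: 22.72
eef_pos: [564.4, -130.0, 110.0]
eef_rot: [0.245, 1.57, 0.345]
wrist_force: [-0.6, 0.5, 0.4]
finger_gap: 93.9
t 22.73 pos [ 564.4 -130.   110. ] q [-0.29  0.44  1.53  0.    1.17 -1.96] F [-0.56  0.46  0.4 ] M [ 0.1   -0.043  0.001] gap 93.9
tool x [ 0.001  0.    -1.   ] y [-0.1    0.995  0.   ]
row [0.0007, 0.0004, -0.0001, 0.3116, -0.0044, 0.0006]
```

View pics/scene4.png

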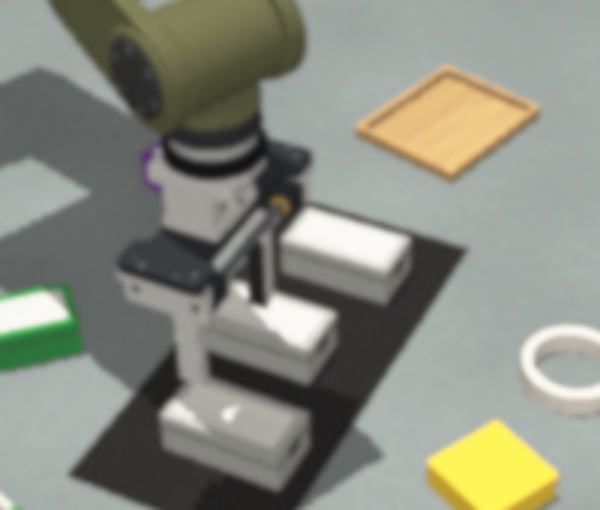

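View pics/top4.png

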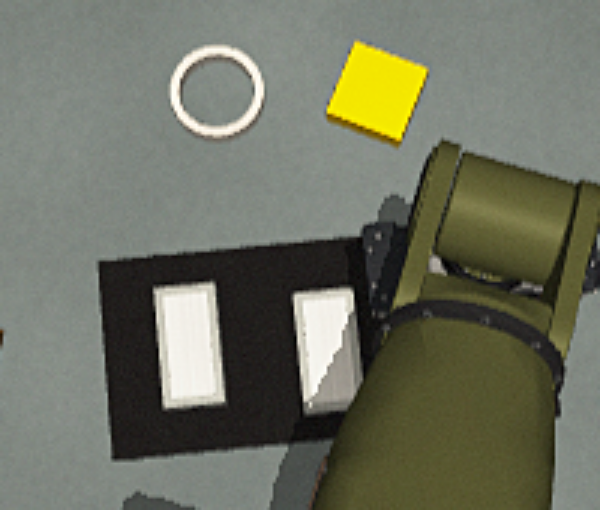

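The left and middle cases lie flat on the mat, at (190,345) and (325,350) in the top crop. The gripper is over the right case, so I'll grasp and lift it.

```bash
python3 -m handwheel '[[0,0,0,0.1,-0.004,0,1],[0,0,0,0.2,-0.004,0,1],[0,0,0,0.28,-0.004,0,1],[0,0,0,0.312,-0.004,0,1],[0,0,0,0.312,-0.004,0,1],[0,0,0,0.312,-0.004,0,1]]' > /dev/null; python3 m.py
python3 -m handwheel '[[0,0,0,0,0,0,0.3],[0,0,0,0,0,0,0.2],[0,0,0,0,0,0,0.2],[0,0,0,0,0,0,0.2],[0,0,0,0,0,0,0.2],[0,0,0,0,0,0,0.2]]' 60; python3 m.py
python3 -m handwheel '[[0,0,0,-0.08,0,0,0.2],[0,0,0,-0.2,0,0,0.2],[0,0,0,-0.33,0,0,0.2],[0,0,0,-0.33,0,0,0.2],[0,0,0,-0.33,0,0,0.2],[0,0,0,-0.33,0,0,0.2]]'
for i in 1 2 3; do python3 m.py; python3 -m handwheel '[[0,0,0,0,0,0,0.2]]' >/dev/null; done; python3 m.py
```

```text
t 23.57 z 17.8 tool x [ 0.003 -0.    -1.   ] Fw [ 0.32 -0.99 -0.05] M tool [ 0.021  0.003 -0.001] e5 [-6.080e+01 -2.893e+01  6.000e-02] gap 93.8
clock: 24.32
eef_pos: [565.5, -131.3, 17.9]
eef_rot: [-0.182, 1.567, -0.082]
wrist_force: [-0.1, -0.4, 1.0]
finger_gap: 55.2
t 24.32 z 17.9 tool x [ 0.003 -0.    -1.   ] Fw [-0.13 -0.43  1.01] M tool [-0.049 -0.002  0.046] e5 [-6.116e+01 -2.921e+01 -3.000e-02] gap 55.2
clock: 25.08
eef_pos: [564.5, -131.1, 115.3]
eef_rot: [0.34, 1.57, 0.44]
wrist_force: [0.1, -0.5, -2.1]
finger_gap: 55.5
t 25.07 z 115.3 tool x [ 0.001  0.    -1.   ] Fw [ 0.08 -0.46 -2.12] M tool [0.034 0.011 0.014] e5 [-6.089e+01 -3.446e+01  5.000e-02] gap 55.5
t 25.2 z 114.3 tool x [-0.001  0.001 -1.   ] Fw [ 0.78  0.46 -1.94] M tool [-0.03   0.049 -0.013] e5 [-60.56 -34.31   0.07] gap 55.4
t 25.32 z 113.7 tool x [-0.002  0.001 -1.   ] Fw [ 0.29  0.02 -3.35] M tool [0.046 0.063 0.005] e5 [-60.37 -34.17   0.07] gap 55.3
t 25.45 z 113.4 tool x [-0.002  0.001 -1.   ] Fw [ 0.66  0.97 -2.62] M tool [-0.01  -0.032 -0.007] e5 [-60.29 -34.14   0.07] gap 55.0
```

```bash
python3 -m handwheel '[[0,0.05,0,0,0,0,0.2],[0,0.1,0,0,0,0,0.2],[0,0.15,0,0,0,0,0.2],[0,0.15,0,0,0,0,0.2],[0,0.15,0,0,0,0,0.2],[0,0.15,0,0,0,0,0.2],[0,0.15,0,0,0,0,0.2]]' >/dev/null;python3 m.py
python3 -m handwheel '[[0,0,0,0,0,0,0.2]]' >/dev/null; python3 m.py
python3 -m handwheel '[[0,-0.05,0,0,0,0,0.2],[0,-0.1,0,0,0,0,0.2],[0,-0.143,0,0,0,0,0.2],[0,-0.143,0,0,0,0,0.2],[0,-0.143,0,0,0,0,0.2],[0,-0.143,0,0,0,0,0.2]]' >/dev/null;python3 m.py
for i in 1 2 3; do python3 -m handwheel '[[0,0,0,0,0,0,0.2]]' >/dev/null; python3 m.py; done
python3 -m handwheel '[[0,-0.05,0,0,0,0,0.2],[0,-0.1,0,0,0,0,0.2],[0,-0.157,0,0,0,0,0.2],[0,-0.157,0,0,0,0,0.2],[0,-0.157,0,0,0,0,0.2],[0,-0.157,0,0,0,0,0.2],[0,-0.157,0,0,0,0,0.2]]' >/dev/null;python3 m.py
python3 -m handwheel '[[0,0,0,0,0,0,0.2]]' >/dev/null; python3 m.py
python3 -m handwheel '[[0,0.05,0,0,0,0,0.2],[0,0.1,0,0,0,0,0.2],[0,0.143,0,0,0,0,0.2],[0,0.143,0,0,0,0,0.2],[0,0.143,0,0,0,0,0.2],[0,0.143,0,0,0,0,0.2]]' >/dev/null;python3 m.py
for i in 1 2 3; do python3 -m handwheel '[[0,0,0,0,0,0,0.2]]' >/dev/null; python3 m.py; done
```

```text
t 26.32 z 114.4 tool x [-0.452 -0.044 -0.891] Fw [ 0.45  0.95 -1.94] M tool [ 0.004 -0.476 -0.002] e5 [-75.53 -34.21   1.52] gap 55.1
t 26.45 z 114.9 tool x [-0.451 -0.044 -0.892] Fw [ 0.77 -0.11 -3.6 ] M tool [-0.022 -0.456  0.032] e5 [-75.58 -34.36   1.55] gap 55.1
t 27.2 z 114.5 tool x [-0.022 -0.001 -1.   ] Fw [ 0.68  0.66 -2.59] M tool [-0.033 -0.043  0.02 ] e5 [-61.74 -34.35   0.18] gap 55.5
t 27.32 z 114.1 tool x [-0.024 -0.001 -1.   ] Fw [ 0.12  0.09 -2.69] M tool [-0.023 -0.032  0.046] e5 [-61.49 -34.26   0.13] gap 55.1
t 27.45 z 113.7 tool x [-0.024 -0.001 -1.   ] Fw [ 0.07 -0.04 -3.72] M tool [0.004 0.025 0.013] e5 [-61.28 -34.3    0.15] gap 55.1
t 27.57 z 113.6 tool x [-0.025 -0.001 -1.   ] Fw [-0.19  0.63 -2.78] M tool [ 0.035 -0.041  0.093] e5 [-61.19 -34.28   0.15] gap 55.1
t 28.45 z 113.6 tool x [ 0.448  0.047 -0.893] Fw [-0.41  0.06 -2.85] M tool [0.062 0.453 0.086] e5 [-46.83 -32.6   -1.07] gap 55.5
t 28.57 z 113.6 tool x [ 0.448  0.047 -0.893] Fw [ 0.58 -0.39 -2.1 ] M tool [-0.032  0.443  0.024] e5 [-46.83 -32.42  -1.1 ] gap 55.2
t 29.32 z 113.7 tool x [ 0.019  0.004 -1.   ] Fw [ 0.65  0.78 -2.59] M tool [-0.006  0.007  0.021] e5 [-5.937e+01 -3.418e+01 -4.000e-02] gap 55.5
t 29.45 z 113.9 tool x [ 0.02   0.004 -1.   ] Fw [-1.04  0.48 -3.45] M tool [ 0.007 -0.002  0.024] e5 [-5.952e+01 -3.423e+01  2.000e-02] gap 55.4
t 29.57 z 114.1 tool x [ 0.021  0.004 -1.   ] Fw [-0.1  -0.73 -2.65] M tool [0.013 0.036 0.001] e5 [-5.968e+01 -3.417e+01 -1.000e-02] gap 55.5
t 29.7 z 114.2 tool x [ 0.021  0.004 -1.   ] Fw [-0.62 -0.58 -3.4 ] M tool [ 0.021  0.039 -0.024] e5 [-5.974e+01 -3.418e+01 -1.000e-02] gap 55.3
```

```bash
python3 - <<'E'
from h import *
st();row([565.4,-131.2,18.6],target(5.7))
E
```

```text
t 29.7 pos [ 564.3 -131.   114.2] q [-0.3   0.43  1.54  0.01  1.16 -1.97] F [-0.62 -0.58 -3.4 ] M [-0.027  0.036 -0.022] gap 55.3
tool x [ 0.021  0.004 -1.   ] y [-0.101  0.995  0.002]
row [0.0004, 0.0068, -0.0005, 0.3187, -0.0015, -0.0033]
```

The right case behaves as packed, with the highest slope (1.02) and no offset. The middle one, at 0.86 with an offset, is the rattler. I'll lay the right case back.

```bash
python3 -m handwheel '[[0,0.007,0,0.12,0,-0.001,0.2],[0,0.007,0,0.24,-0.001,-0.003,0.2],[0,0.007,0,0.3,-0.001,-0.003,0.2],[0,0.007,0,0.315,-0.001,-0.003,0.2],[0,0.007,0,0.318,-0.001,-0.003,0.2],[0,0.007,0,0.319,-0.001,-0.003,0.2],[0,0.007,0,0.319,-0.001,-0.003,0.2],[0,0.007,0,0.319,-0.001,-0.003,0.2]]'; python3 m.py
python3 - <<'E'
from h import *
row([565.5,-131.3,17.9],target(5.7))
E
```

```text
clock: 30.7
eef_pos: [565.6, -131.1, 18.9]
eef_rot: [1.593, 1.569, 1.693]
wrist_force: [-0.1, 0.3, -2.9]
finger_gap: 55.3
t 30.7 z 18.9 tool x [-0.     0.001 -1.   ] Fw [-0.14  0.35 -2.89] M tool [-0.016  0.066  0.   ] e5 [-63.37 -30.41   0.07] gap 55.3
row [0.0004, -0.0, -0.0004, 0.0034, -0.0007, -0.0005]
```

```bash
python3 -m handwheel '[[0,0,0,0.003,0,0,0.2],[0,0,0,0.004,0,0,0.2],[0,0,0,0.004,0,0,0.2]]'; python3 m.py
python3 -m handwheel '[[0,0,0,0,0,0,0.8],[0,0,0,0,0,0,1],[0,0,0,0,0,0,1],[0,0,0,0,0,0,1],[0,0,0,0,0,0,1]]' ; python3 m.py
python3 - <<'E'
from h import *
row([565.5,-131.3,110],target(5.6))
row([520.7,-14.1,110],target(5.6))
E
```

```text
clock: 31.08
eef_pos: [565.7, -131.1, 17.9]
eef_rot: [1.585, 1.569, 1.686]
wrist_force: [-2.0, 0.1, -0.1]
finger_gap: 55.5
t 31.07 z 17.9 tool x [-0.     0.001 -1.   ] Fw [-2.04  0.14 -0.08] M tool [0.035 0.306 0.076] e5 [-61.41 -30.    -0.38] gap 55.5
clock: 31.7
eef_pos: [565.7, -131.1, 17.9]
eef_rot: [1.568, 1.569, 1.669]
wrist_force: [0.7, 0.3, 0.3]
finger_gap: 93.8
t 31.7 z 17.9 tool x [-0.     0.001 -1.   ] Fw [0.73 0.33 0.35] M tool [0.015 0.006 0.02 ] e5 [-6.171e+01 -2.935e+01  6.000e-02] gap 93.8
row [0.001, 0.0, -0.0004, -0.3071, -0.0002, -0.0006]
row [0.001, 0.0, -0.0004, -0.3066, 0.4035, -0.1099]
```

```bash
python3 -m handwheel '[[0,0,0,-0.15,0,0,1],[0,0,0,-0.3,0,0,1],[0.001,0,0,-0.307,0,0,1],[0.001,0,0,-0.307,0.2,-0.05,1],[0.001,0,0,-0.307,0.403,-0.11,1],[0.001,0,0,-0.307,0.403,-0.11,1],[0.001,0,0,-0.307,0.403,-0.11,1],[0.001,0,0,-0.307,0.403,-0.11,1]]' 
python3 - <<'E'
from h import *
st()
row([520.7,-14.1,16.7],target(5.6))
for n in("scene","top"): cv2.imwrite(f"pics/{n}5.png",cv2.resize(camera(n)[:,:,::-1][90:260,150:350],None,fx=3,fy=3))
E
```

```text
clock: 32.7
eef_pos: [521.0, -15.2, 109.7]
eef_rot: [1.835, 1.569, 1.931]
wrist_force: [-0.1, -0.2, -0.2]
finger_gap: 93.8
t 32.7 pos [521.  -15.2 109.7] q [-0.1   0.32  1.7   0.    1.12 -1.77] F [-0.11 -0.18 -0.19] M [ 0.036 -0.003  0.033] gap 93.8
tool x [-0.     0.001 -1.   ] y [-0.096  0.995  0.001]
row [-0.0004, -0.0001, -0.0004, 0.3102, 0.0035, -0.0004]
```

View pics/scene5.png

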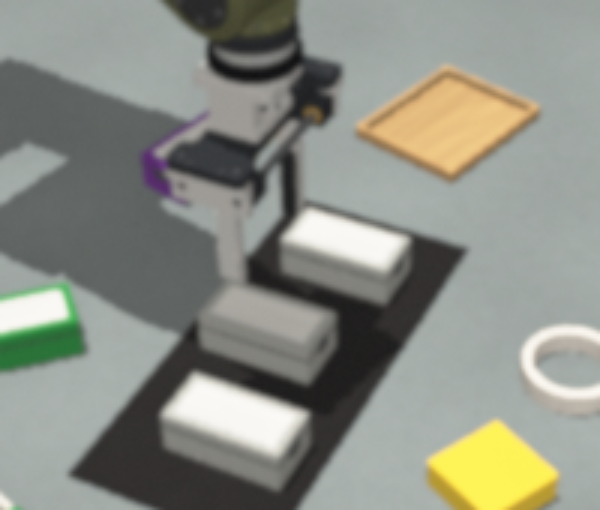

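View pics/top5.png

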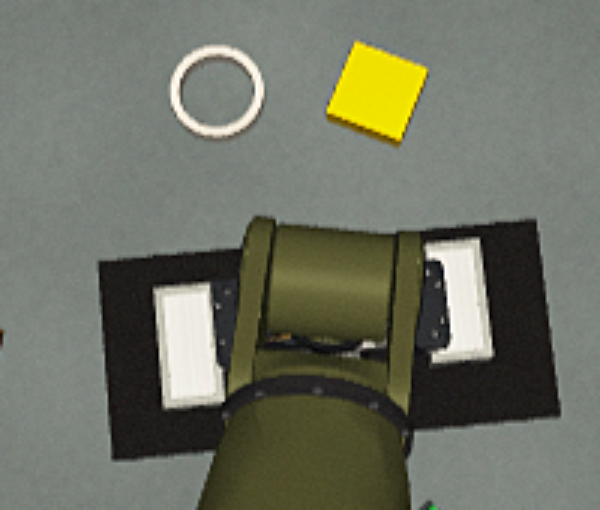

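All three cases are flat and the gripper is over the middle one at (270,330). I'll pick it up and confirm the roll once more above the mat.

```bash
python3 -m handwheel '[[0,0,0,0.1,0.003,0,1],[0,0,0,0.2,0.003,0,1],[0,0,0,0.28,0.003,0,1],[0,0,0,0.311,0.003,0,1],[0,0,0,0.311,0.003,0,1],[0,0,0,0.311,0.003,0,1]]' > /dev/null; python3 m.py
python3 -m handwheel '[[0,0,0,0,0,0,0.3],[0,0,0,0,0,0,0.2],[0,0,0,0,0,0,0.2],[0,0,0,0,0,0,0.2],[0,0,0,0,0,0,0.2],[0,0,0,0,0,0,0.2]]' 60; python3 m.py
python3 -m handwheel '[[0,0,0,-0.08,0,0,0.2],[0,0,0,-0.2,0,0,0.2],[0,0,0,-0.33,0,0,0.2],[0,0,0,-0.33,0,0,0.2],[0,0,0,-0.33,0,0,0.2],[0,0,0,-0.33,0,0,0.2]]'; python3 m.py
python3 -m handwheel '[[0,-0.05,0,0,0,0,0.2],[0,-0.1,0,0,0,0,0.2],[0,-0.15,0,0,0,0,0.2],[0,-0.15,0,0,0,0,0.2],[0,-0.15,0,0,0,0,0.2],[0,-0.15,0,0,0,0,0.2],[0,-0.1,0,0,0,0,0.2],[0,-0.05,0,0,0,0,0.2],[0,-0.01,0,0,0,0,0.2],[0,-0.01,0,0,0,0,0.2],[0,-0.01,0,0,0,0,0.2],[0,-0.01,0,0,0,0,0.2]]' >/dev/null; python3 m.py
for i in 1 2 3 4; do python3 -m handwheel '[[0,0,0,0,0,0,0.2]]' >/dev/null; python3 m.py; done
python3 -m handwheel '[[0,0.05,0,0,0,0,0.2],[0,0.1,0,0,0,0,0.2],[0,0.157,0,0,0,0,0.2],[0,0.157,0,0,0,0,0.2],[0,0.157,0,0,0,0,0.2],[0,0.157,0,0,0,0,0.2],[0,0.1,0,0,0,0,0.2],[0,0.05,0,0,0,0,0.2],[0,0.015,0,0,0,0,0.2],[0,0.015,0,0,0,0,0.2],[0,0.015,0,0,0,0,0.2],[0,0.015,0,0,0,0,0.2]]' >/dev/null; python3 m.py
for i in 1 2 3 4; do python3 -m handwheel '[[0,0,0,0,0,0,0.2]]' >/dev/null; python3 m.py; done
```

```text
t 33.55 z 17.4 tool x [ 0.001  0.001 -1.   ] Fw [-0.73 -0.37 -0.04] M tool [0.007 0.029 0.026] e5 [-53.59 -27.41   0.07] gap 93.8
clock: 34.3
eef_pos: [521.3, -14.3, 17.5]
eef_rot: [0.888, 1.569, 0.984]
wrist_force: [-0.2, 0.2, 1.4]
finger_gap: 55.4
t 34.3 z 17.5 tool x [ 0.001  0.001 -1.   ] Fw [-0.21  0.18  1.44] M tool [-0.006  0.105  0.118] e5 [-53.78 -27.58  -0.06] gap 55.4
clock: 35.05
eef_pos: [520.5, -14.4, 115.0]
eef_rot: [2.29, 1.569, 2.386]
wrist_force: [-0.4, 0.1, -3.6]
finger_gap: 55.3
t 35.05 z 115.0 tool x [-0.002  0.001 -1.   ] Fw [-0.45  0.11 -3.63] M tool [-0.001 -0.044  0.016] e5 [-52.89 -33.44   0.11] gap 55.3
t 36.55 z 115.1 tool x [ 0.031  0.005 -1.   ] Fw [ 0.36  0.48 -2.99] M tool [ 0.002 -0.04   0.059] e5 [-5.072e+01 -3.328e+01 -2.000e-02] gap 55.4
t 36.67 z 115.3 tool x [ 0.032  0.005 -0.999] Fw [-1.51  0.8  -1.64] M tool [-0.025  0.033  0.065] e5 [-5.089e+01 -3.329e+01  3.000e-02] gap 55.3
t 36.8 z 115.5 tool x [ 0.033  0.005 -0.999] Fw [ 1.09 -0.   -2.52] M tool [-0.015 -0.032  0.023] e5 [-5.104e+01 -3.322e+01  1.000e-02] gap 55.3
t 36.92 z 115.6 tool x [ 
[... 229 characters left out ...]
01 -3.325e+01  1.000e-02] gap 55.5
t 38.55 z 115.5 tool x [-0.015  0.    -1.   ] Fw [ 0.05 -0.26 -2.25] M tool [-0.026  0.044 -0.003] e5 [-53.58 -33.44   0.11] gap 55.3
t 38.67 z 115.2 tool x [-0.016 -0.    -1.   ] Fw [ 0.17  0.12 -2.35] M tool [-0.025  0.046  0.025] e5 [-53.29 -33.39   0.06] gap 55.5
t 38.8 z 114.9 tool x [-0.017  0.    -1.   ] Fw [ 0.16  0.03 -2.86] M tool [-0.007  0.08   0.004] e5 [-53.12 -33.39   0.09] gap 55.4
t 38.92 z 114.7 tool x [-0.017  0.    -1.   ] Fw [-0.04 -0.33 -2.92] M tool [0.029 0.003 0.01 ] e5 [-53.01 -33.4    0.08] gap 55.3
t 39.05 z 114.7 tool x [-0.018  0.    -1.   ] Fw [ 0.03  0.72 -1.71] M tool [-0.04   0.09   0.102] e5 [-52.99 -33.38   0.08] gap 55.4
```

The roll is confirmed in the middle case. The near-level moment jumps by about 0.11 N m between tips, against about 0 to 0.02 for the others, and wrist effort agrees at about 0.10. Next I'll carry it over the dish.

```bash
python3 - <<'E'
from h import *
row([520,-14.3,147],target(5.6)); row([491,381,147],target(0))
E
```

```text
row [-0.0006, -0.0056, -0.0006, -0.1078, 0.0007, -0.0029]
row [0.0305, -0.0056, -0.0003, -0.106, 1.3216, 0.027]
```

```bash
python3 -m handwheel '[[0,-0.002,0,-0.04,0,0,0.2],[0,-0.005,0,-0.09,0.05,0,0.2],[0.005,-0.005,0,-0.108,0.15,0.003,0.2],[0.01,-0.005,0,-0.108,0.3,0.006,0.2],[0.013,-0.005,0,-0.108,0.45,0.01,0.2],[0.015,-0.005,0,-0.108,0.6,0.013,0.2],[0.018,-0.005,0,-0.108,0.72,0.016,0.2],[0.02,-0.005,0,-0.108,0.8,0.018,0.2],[0.02,-0.005,0,-0.108,0.82,0.018,0.2],[0.02,-0.005,0,-0.108,0.82,0.018,0.2]]'
python3 - <<'E'
from h import *
st(); row([491,381,147],target(0))
E
```

```text
clock: 40.3
eef_pos: [502.6, 231.1, 148.0]
eef_rot: [2.328, 1.569, 2.361]
wrist_force: [-0.6, -0.2, -3.6]
finger_gap: 55.2
t 40.3 pos [502.6 231.1 148. ] q [ 0.36  0.35  1.57  0.    1.23 -1.24] F [-0.57 -0.24 -3.62] M [ 0.014  0.024 -0.026] gap 55.2
tool x [-0.001  0.001 -1.   ] y [-0.034  0.999  0.001]
row [0.0107, -0.0004, -0.0004, 0.0038, 0.5007, -0.0219]
```

```bash
python3 -m handwheel '[[0.002,0,0,0,0.08,-0.003,0.2],[0.005,0,0,0,0.2,-0.01,0.2],[0.008,0,0,0.002,0.33,-0.015,0.2],[0.01,0,0,0.003,0.44,-0.02,0.2],[0.01,0,0,0.004,0.49,-0.022,0.2],[0.01,0,0,0.004,0.5,-0.022,0.2],[0.01,0,0,0.004,0.5,-0.022,0.2],[0.01,0,0,0.004,0.5,-0.022,0.2],[0.01,0,0,0.004,0.5,-0.022,0.2]]'
python3 - <<'E'
from h import *
st(); row([491,381,147],target(0))
for n in("scene","top"): cv2.imwrite(f"pics/{n}6.png",camera(n)[:,:,::-1])
E
```

```text
clock: 41.42
eef_pos: [491.2, 380.2, 147.1]
eef_rot: [2.319, 1.569, 2.321]
wrist_force: [-0.2, -0.1, -2.1]
finger_gap: 55.4
t 41.42 pos [491.2 380.2 147.1] q [ 0.6   0.5   1.36  0.    1.29 -0.97] F [-0.17 -0.05 -2.15] M [ 0.024 -0.005 -0.   ] gap 55.4
tool x [-0.001  0.001 -1.   ] y [-0.002  1.     0.001]
row [0.0005, -0.0004, -0.0004, 0.0003, 0.0025, -0.0006]
```

View pics/scene6.png

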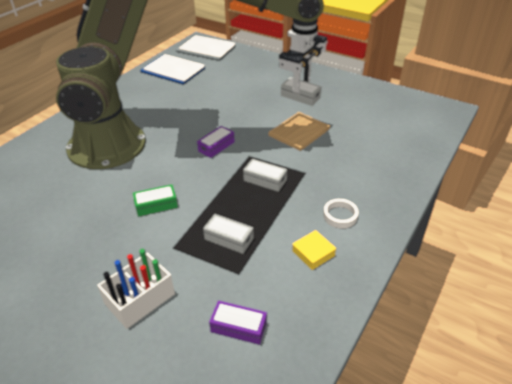

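View pics/top6.png

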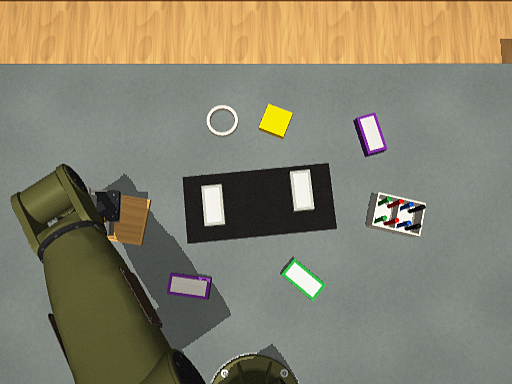

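The case is held level at (301,92) in the scene view, above the dish. The other two are flat on the mat at (213,205) and (302,190) in the top view. I'll let it settle and check the numbers.

```bash
python3 -m handwheel '[[0,0,0,0,0,0,0.2],[0,0,0,0,0,0,0.2],[0,0,0,0,0,0,0.2],[0,0,0,0,0,0,0.2],[0,0,0,0,0,0,0.2],[0,0,0,0,0,0,0.2],[0,0,0,0,0,0,0.2],[0,0,0,0,0,0,0.2]]'
python3 - <<'E'
from h import *
st(); print(np.round(telemetry.read_state()['qd'],4))
im=camera("scene"); print('held case px -> xy at z 172 (top face)',np.round(plane('scene',(300.5,88),172),0),'mid z152',np.round(plane('scene',(301,92),152),0))
cv2.imwrite("pics/scene7.png",cv2.resize(im[60:160,240:360,::-1],None,fx=5,fy=5))
E
```

```text
clock: 42.52
eef_pos: [491.1, 380.5, 147.1]
eef_rot: [2.289, 1.569, 2.291]
wrist_force: [-0.3, 0.3, -3.3]
finger_gap: 55.4
t 42.52 pos [491.1 380.5 147.1] q [ 0.6   0.5   1.36  0.    1.29 -0.97] F [-0.34  0.31 -3.27] M [ 0.031  0.036 -0.062] gap 55.4
tool x [-0.001  0.001 -1.   ] y [-0.002  1.     0.001]
[ 0.0005  0.0004 -0.0006  0.001   0.0022  0.001 ]
held case px -> xy at z 172 (top face) [499. 365. 172.] mid z152 [496. 376. 152.]
```

View pics/scene7.png

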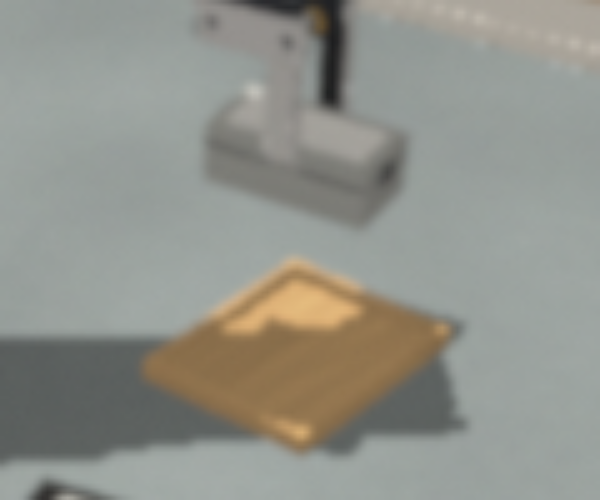

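The case is level and still over the dish: it appears at (305,165) in the crop, with the dish directly below. I'm handing the job in.

```bash
python3 -c "
from cell import order; print(order.sign_off())"
```

```text
the job is handed in; nothing more can be done
None
```

The middle case has the loose roller. I handed the job in at about 42.6 s with that case held level and still over the wooden dish.

**Shaking:** I lifted the left, middle and right cases in that order. Each was tipped about 26° both ways and laid back flat before I took the next.

**Which one rattles:** After tipping far and then near, the middle case's moment shifted by about 0.07 N m. I lifted it again once all three were back down. The second check gave about 0.11 N m, and wrist-joint effort agreed at about 0.10. The left and right cases shifted by about 0.00–0.02 N m, within sensor noise. On the first pass single readings were noisy, which is why I repeated the check.

**Last checks:**
- **Held case:** the tool is at (491, 380.5, 147) mm, so the case centre is about 152 mm above the counter. It is level to within about 0.1°, the joints are still, and the grip gap is 55.4 mm at a 60 N setting.
- **Other two cases:** the last top picture shows both lying flat on the mat.
- **Caddy, tape, notes and look-alikes:** all look unmoved.
- **Disagreement:** the two cameras differed by about 4 mm on the cases and 8 mm on the dish. A rough sighting of the held case was about 7 mm off the tool reading if taken at mid-height, and more at the top face. That is small against the 130 x 160 mm dish.

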